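Seat a freshly lacquered coaster in the spring cradle with a lifter paddle

ROBOT

A 7-joint arm with a two-finger parallel gripper is mounted at the origin on the work surface. World frame = base frame: x ahead of the robot, y to its left, z up, the work surface at z = 0. Lengths are in m, angles in rad, forces in N, time in s.
With the tool pointing down it reaches from about 0.425 to 0.875 m from the base axis. Payload 4.7 kg.
Tool frame: the origin (TCP) lies at the very end of the fingers, on their centre line; the grasp point (between the pads) lies 19 mm behind it (grip_point_offset is the distance from the TCP to the grasp point, in m); x points along the fingers, z is the direction in which the jaws open and shut, and the axes are right-handed (so a half turn about x gives the same grasp; the last joint's range is limited). The gripper opens to 87 mm and grips with 3 to 60 N. Pads are 19 mm wide; open, the fingers measure 117 mm over their backs; the gripper's body (75 mm by 190 mm) begins 51 mm behind the grasp point.
Start: joints at [-1.185, 0.321, -0.07, 1.45, 0.023, 1.371, -0.057], TCP at [0.236, 0.606, 0.223] pointing down, gripper open.
Joint ranges: [-2.86, 2.86], [-0.3, 2.09], [-1.38, 1.24], [0.06, 2.45], [-1.56, 4.7], [0.09, 2.05], [-2.69, 2.69]. Speed limits (rad/s): [2.57, 2.57, 3.14, 3.14, 3.14, 3.14, 3.14].

INTERFACE

Orientations are given as a rotation vector (axis times angle).
In Python, from bench import get_state, get_image, calibration, close_job, grip_point_offset gives the robot as it stands.
- The arm moves only by the tool play_rows, never from a script. Its argument "targets" is a list of rows, each an object with "claw": the closure, from 0 (fully open) to 1 (shut); "linear": the shift along the tool's x, y, z as a fraction of full scale, a list of three; "rotation": the turn, a rotation vector about the tool's x, y, z as a fraction of full scale, a list of three. In form: [{"claw": claw, "linear": [x, y, z], "rotation": [wx, wy, wz]}, ...]. A call has 1 to 10 rows; each row shifts and turns the pose as measured when the row begins, along the tool's axes as they then stand; what a row does not reach is not made up. Full scale, the value 1, is 2.5 cm for a shift and 90 degrees for a turn. A row lasts 1/12 s, in which the tool goes at most 41.7 mm and 7.16 degrees, less where a joint would pass 70% of its speed; a pose out of reach is approached as far as the arm can. A call with a number of a shift or a turn outside -1 to 1 is refused whole. A call with a gripper value outside its range is refused whole. The fingers move at their own pace and stop on an object; "newtons" is the grip in N (left out, the last holds). Time passes only in rows, so rows that do not move let the fingers close. It gives the time, the measured TCP pose, the force and the opening at its end, in the units of the state.
- get_state(): the state, without advancing time (a new reading comes with each control period).
- get_image(name): name is "scene" or "top" or "wrist"; returns the picture (400x640x3 uint8, blue, green, red); there is no depth.
- calibration(name): a dict with "fx", "fy", "cx", "cy" (pixels), "dist_coeffs" ([k1, k2, p1, p2, k3] as OpenCV has them; the pictures are not rectified), "rvec" (rotation vector, rad) and "tvec" (3), from world to camera coordinates, as OpenCV has them; the wrist camera has in their place "hand_eye" (4x4, takes a point from camera to tool coordinates, whose origin is the TCP and whose axes are the tool frame's). Camera axes: x right, y down, z forward; pixel columns grow to the right and rows downward; lengths in m; the calibration is good to about 2 mm. A picture is of the moment at which its call begins: read the wrist's pose just before it. calibration takes no time and is no camera call.
- close_job(): hands the job in, once; it reports no verdict.
The state is a dict: "time": time; "joint_positions": joint angles; "qd": joint speeds; "joint_torque": joint torques, N m; "position": TCP position; "tool_rot": TCP orientation; "ft_force": force on the tool from outside, world axes, zero at the start; "torque": the same for the moment, N m; "grip_width": opening from 0.0 (shut) to 1.0 (fully open).
Only numpy, scipy, OpenCV 4.12 (cv2) and the standard library are available. Lean on these libraries where they do the work, as an engineer would, in place of code of your own. Each camera call takes 0.05 s, during which the arm holds its last target. There are 200 camera calls.

TASK

The square coaster lying on the paddle's blade has wet lacquer: without touching it with the gripper, carry it level on the paddle to the drying stand, push it gently (with less than 15 N) against the sprung white plate and lower it behind the two yellow studs, so that it lies flat on the blue rails, held between the studs and the plate. Then draw the paddle out and lay it down flat on the bench, released, leaving the other things where they are.

Things in the scene. Friction and masses are not known exactly. Their poses are not given: they have to be found in the camera images.
- tile_center (a point): Centre (half-way up) of the square coaster, 90 x 90 x 8 mm, about 150 g, blue rim, orange and white top, wet lacquer: fingers must not touch it. x and y run along its sides, z up. At the start it lies loose on the paddle's blade, square to it within 2 degrees, its rear edge 1 to 4 mm ahead of the heel.
- paddle_grip (a point): Grip point of the lifter paddle (about 160 g): centre of its handle's section, 32 mm above the paddle's underside. x points forward to the blade, y left, z up. Handle: dark wood bar 20 mm wide, 26 mm high, from 75 mm behind to 35 mm ahead of this point, 19 mm clear of the bench but for a foot at its rear end. Lying free, the paddle rests on blade and foot, blade level.
- paddle_heel (a point): Point on top of the paddle's blade, below the heel's front face; axes as the grip point, which lies 57 mm behind and 28 mm above. Heel: slick white upstand 36 mm wide, 16 mm above the blade, its upper 10 mm overhanging 2 mm. Blade: aluminium, 40 mm wide, 4 mm thick, ending 81 mm ahead of this point. A coaster at the heel has its centre 45 mm ahead, its front edge 9 mm beyond the blade's tip.
- rack: Drying stand, fixed: dark steel base 240 x 120 x 12 mm; origin on the bench at the middle of the cradle's adjusting range, x the direction in which the coaster is pushed in, y left, z up. The blue cradle is clamped on the base 15 mm before to 15 mm beyond the origin along x: this setting is NOT measured, find it by feel or sight. The clamp does not yield.
- rack_rails (a point): Point 50 mm above the stand's origin, level with the rail tops. In the cradle, from ITS middle: two blue rails along x from -53 to +55 mm, y 26 to 44 mm either side, a 52 mm slot between, open at -x and above, slot floor 30 mm below the rail tops; on the rails' -x ends two slick yellow studs 5 mm high, x -53 to -45 mm, y 27 to 43 mm either side.
- rack_seat (a point): Point 54 mm above the stand's origin. The seated coaster's centre lies at this height and at the CRADLE's middle (so up to 15 mm from here along x): on the rails, rear edge against the studs, front edge pressing the plate back. To get in it comes over the studs, presses the plate back by more than 2.5 mm (7 mm suits) and is lowered there, the blade sinking into the slot.
- spring (a joint): How far the white slick upright pressure plate at the cradle's +x end (66 mm wide along y, from 1 to 27 mm above the rail tops, facing -x; come in with the coaster's underside 7 to 10 mm above the rail tops) is pressed back, in m: 0 free, about 0.0025 with the coaster seated, 0.010 hard stop. Spring 800 N/m from zero: 2 N seated, 5.6 N at 7 mm, 8 N at the stop.
- pot: White ceramic plant pot with a succulent, 96 mm across, 95 mm high (plant to 175 mm); origin at the centre of its underside. Leave alone.
- cup: Wooden pencil cup, 72 mm across, 98 mm high, pencils to 180 mm; origin at the centre of its underside. Leave alone.
- coaster_low: Lower of two stacked plastic coasters, grey, 90 x 90 x 5 mm; origin at the centre of its underside. Leave alone.
- coaster_top: Upper of the two stacked plastic coasters, green, same size; origin at the centre of its underside. Leave alone.
- tray: Round stainless keyring tray, 108 mm across, 18 mm high; origin at the centre of its underside. Leave alone.
Things that resemble listed ones, but are neither listed nor needed, are in the scene too. Of the things that look like the part that bears tile_center, the middle-sized one is meant.

How it is judged:
On the way, in this order (a step that is already met when the one before it is completed fails the run):
1. the coaster is carried on the paddle's blade, raised and level (height (world z) of tile_center above 0.045 m and contact force between tile and paddle above 0.2 N and angle between tile_center's own z axis and vertical below 0.15 rad), for 0.3 s.
2. the paddle pushes the coaster against the sprung plate, pressing it back by 3 mm or more (value of joint spring above 0.003 m and contact force between tile and paddle above 1.5 N), for 0.1 s.
At the end, for the whole second after the job is handed in: Coaster flat (0.05 rad) on the rails, centre 54 +-2.5 mm up, within 12 mm of the centre line, square within 0.12 rad, plate pressed back 1 to 4.5 mm, at rest, clear of the paddle; paddle flat on the bench (grip point 27 to 37 mm up, tilt under 0.08 rad), released, at rest (value of joint spring between 0.001 and 0.0045 m and z of tile_center in the frame of rack between 0.0515 and 0.0565 m and y of tile_center in the frame of rack between -0.012 and 0.012 m and angle between tile_center's own z axis and vertical below 0.05 rad and angle between the x axis of tile_center and the x axis of rack, either way round below 0.12 rad and linear speed of each of tile, paddle below 0.01 m/s and contact force between each of tile, the fingers and paddle below 0.05 N and height (world z) of paddle_grip between 0.027 and 0.037 m and angle between paddle_grip's own z axis and vertical below 0.08 rad); the robot touches nothing.
It fails at once if the gripper or arm touches the wet coaster (contact force between any of the fingers, the arm and tile above 0.2 N).
It fails at once if the coaster is tilted by more than 0.2 rad (angle between tile_center's own z axis and vertical above 0.2 rad).
It fails at once if the coaster is pushed with more than 15 N before it has sunk onto the rails (contact force between tile and rack above 15 N and z of tile_center in the frame of rack above 0.0565 m).
It fails at once if the coaster or the paddle is jammed on the stand with more than 30 N, all contacts added (contact force between any of tile, paddle and rack above 30 N).
It fails at once if a bystander is moved by more than 15 mm (distance of any of pot, cup, coaster_low, coaster_top, tray from where it was at the start of the episode above 0.015 m).
It also fails if it takes over 67 s, if anything falls off the work surface, if the arm or the gripper's body presses on something with over 40 N, if the wrist force passes 120 N, or if a joint passes its speed limit or range.

## Working session

There is one attempt and no reset: what is moved stays moved. The work goes in short steps, Python scripts to look and compute and a tool call to move; the robot and the scene stay as the last step left them, time stands still between calls to the robot, and variables do not carry over. Pictures are saved under pics/ and viewed, about 8 in all and at most 12, crops included, and the job is handed in when it is done.

Besides the shell and the picture viewer there is one more tool, called after "Request:" by a JSON object that holds its "op" and its "data", one argument or row to a line. play_rows: Moves the arm, as the interface text tells. Shift numbers are shares of 2.5 cm and turn numbers shares of 90 degrees, none past 1 either way. Its arguments: {"type":"object","properties":{"targets":{"type":"array"},"newtons":{"type":"number"}},"required":["targets"]}

```bash
ls && mkdir -p pics && python3 - <<'E'
from bench import *
import cv2
print(get_state()); print(grip_point_offset)
for n in("scene","top","wrist"):
    c=calibration(n);print(n,c)
a=get_image("scene");b=get_image("top")
cv2.imwrite("pics/scene0.png",a);cv2.imwrite("pics/top0.png",b)
E
```

```text
pics
{'time': 0.0, 'joint_positions': array([-1.18486321,  0.3218138 , -0.07008177,  1.45165989,  0.02261548,
        1.37079678, -0.05690348]), 'qd': array([ 2.87063851e-04, -1.36892201e-03, -2.39545686e-03,  1.18465872e-03,
        6.76819033e-05,  8.08404120e-04, -9.45085557e-04]), 'joint_torque': array([ 3.61251623e-04, -4.91281879e+01, -4.03968450e-01, -3.12522125e+01,
       -6.41973736e-02,  4.37920564e-02,  1.61889789e-04]), 'position': array([0.23601524, 0.60505038, 0.22147506]), 'tool_rot': array([-0.93226247,  1.36399504,  0.93034943]), 'ft_force': array([ 0.19537072, -0.21296888, -0.48058423]), 'torque': array([ 0.04564993, -0.03306787, -0.05650107]), 'grip_width': 1.0007153676285605}
0.0187
scene {'fx': 380.0389397219787, 'fy': 380.0389397219787, 'cx': 320.32689827753313, 'cy': 203.1584953945477, 'dist_coeffs': array([-0.08169681,  0.        ,  0.        ,  0.        ,  0.        ]), 'rvec': array([ 2.40533148,  1.03208794, -0.30327966]), 'tvec': array([-0.40470485, -0.3003316 ,  1.05619018])}
top {'fx': 431.5867807633802, 'fy': 431.5867807633802, 'cx': 316.96207116744, 'cy': 198.17807048726593, 'dist_coeffs': array([-0.02881136,  0.        ,  0.        ,  0.        ,  0.        ]), 'rvec': array([ 2.15392497, -2.13943005,  0.12240496]), 'tvec': array([0.00369564, 0.58226949, 1.12815774])}
wrist {'fx': 329.86804469754685, 'fy': 329.86804469754685, 'cx': 318.61956071094494, 'cy': 202.3869360960534, 'dist_coeffs': array([-0.06771533,  0.        ,  0.        ,  0.        ,  0.        ]), 'hand_eye': array([[ 4.30062425e-05, -2.48500962e-01,  9.68631648e-01,
        -1.61469874e-01],
       [ 3.47054013e-04, -9.68631587e-01, -2.48500961e-01,
         6.68931897e-02],
       [ 9.99999939e-01,  3.46854593e-04,  4.45860511e-05,
         9.50450405e-05],
       [ 0.00000000e+00,  0.00000000e+00,  0.00000000e+00,
         1.00000000e+00]])}
```

View pics/top0.png

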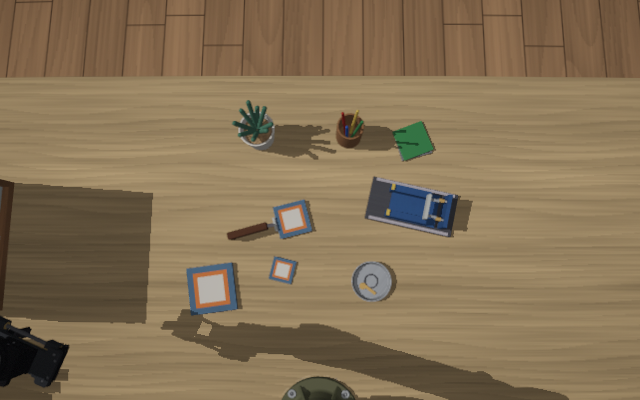

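View pics/scene0.png

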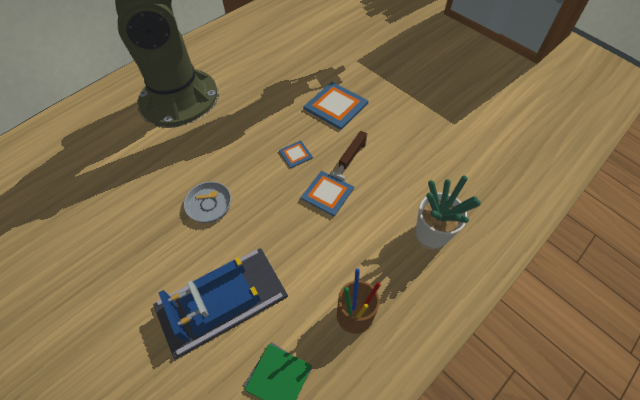

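Candidates for the coaster in the top view: large at (212,288), small at (283,270), middle at (292,219). The middle one is on the paddle, whose handle is at (248,231), and it is the middle in size, so it fits. The stand is at (412,207), with its studs to the left, so it pushes to the image's right. Next I'll measure and confirm in a crop.

```bash
cat > h.py <<'E'
import numpy as np, cv2
from bench import *
from scipy.spatial.transform import Rotation as R
def cam(name, st=None):
    c=calibration(name);K=np.array([[c['fx'],0,c['cx']],[0,c['fy'],c['cy']],[0,0,1]])
    if name=="wrist":
        T=np.eye(4);T[:3,:3]=R.from_rotvec(st['tool_rot']).as_matrix();T[:3,3]=st['position'];M=T@c['hand_eye']
        Rc,o=M[:3,:3],M[:3,3]
    else:
        Rw=cv2.Rodrigues(c['rvec'])[0];Rc=Rw.T;o=-Rc@c['tvec']
    return K,np.array(c['dist_coeffs']),Rc,o
def plane(name,px,z,st=None):
    K,d,Rc,o=cam(name,st);p=cv2.undistortPoints(np.array(px,float).reshape(-1,1,2),K,d).reshape(-1,2)
    r=np.c_[p,np.ones(len(p))]@Rc.T
    return o+r*((z-o[2])/r[:,2])[:,None]
def proj(name,P,st=None):
    K,d,Rc,o=cam(name,st);return cv2.projectPoints(np.array(P,float).reshape(-1,3),cv2.Rodrigues(Rc.T)[0],-Rc.T@o,K,d)[0].reshape(-1,2)
def blobs(img,lo,hi,amin=20,box=None):
    m=cv2.inRange(cv2.cvtColor(img,cv2.COLOR_BGR2HSV),np.array(lo),np.array(hi))
    if box:
        k=np.zeros_like(m);x0,y0,x1,y1=box;k[y0:y1,x0:x1]=255;m&=k
    cs=cv2.findContours(m,cv2.RETR_EXTERNAL,cv2.CHAIN_APPROX_NONE)[0]
    return [c for c in cs if cv2.contourArea(c)>=amin]
def rect(name,c,z,st=None):
    P=plane(name,c.reshape(-1,2),z,st)[:,:2];r=cv2.minAreaRect((P*1000).astype(np.float32));return r,P
E
python3 - <<'E'
from h import *
a=cv2.imread("pics/top0.png")
hsv=cv2.cvtColor(a,cv2.COLOR_BGR2HSV)
for p in[(248,231),(278,210),(292,219),(410,205),(390,189),(375,195),(428,207),(378,230)]: print(p,hsv[p[1],p[0]])
for n,lo,hi,box,z in[("blue",(95,90,40),(125,255,255),None,.012),("wood",(0,60,10),(12,255,110),(215,205,280,250),.045),("yellow",(20,120,120),(35,255,255),(360,170,470,250),.055)]:
    for c in blobs(a,lo,hi,4,box):
        r,P=rect("top",c,z);print(n,cv2.contourArea(c),c.reshape(-1,2).mean(0).round(1),np.round(r,1) if 0 else r)
cr=cv2.resize(a[165:255,215:475],None,fx=3,fy=3,interpolation=cv2.INTER_CUBIC);cv2.imwrite("pics/crop1.png",cr)
E
```

```text
(248, 231) [ 10 138  76]
(278, 210) [  5  70 134]
(292, 219) [ 18  14 186]
(410, 205) [108 160 116]
(390, 189) [108 151  96]
(375, 195) [120  18  70]
(428, 207) [ 45   6 167]
(378, 230) [ 18  89 163]
blue 2021.5 [211.3 288.7] ((337.4628601074219, 292.2413330078125), (122.50623321533203, 125.0627212524414), 8.477002143859863)
blue 429.0 [282.4 269.6] ((389.67596435546875, 100.48711395263672), (58.13264465332031, 57.823020935058594), 76.6264877319336)
blue 79.5 [433.3 208.2] ((559.8271484375, -312.1179504394531), (20.361003875732422, 37.13153076171875), 77.23663330078125)
blue 920.5 [292.1 218.8] ((528.029296875, 76.35972595214844), (86.3694839477539, 85.43708801269531), 14.487141609191895)
blue 250.0 [444.9 211.9] ((550.8677978515625, -342.9909362792969), (27.191965103149414, 98.60089111328125), 77.54812622070312)
blue 15.0 [435.6 195.9] ((593.19580078125, -319.30810546875), (18.91971778869629, 9.886795997619629), 78.83796691894531)
blue 1187.0 [408.3 206.7] ((567.5575561523438, -253.08294677734375), (140.6686248779297, 95.45916748046875), 77.51948547363281)
blue 10.5 [346.5 130.8] ((777.1270141601562, -72.32788848876953), (5.642104148864746, 29.06370735168457), 89.8932876586914)
wood 232.0 [247.  230.8] ((492.51361083984375, 193.36497497558594), (18.384624481201172, 107.90277862548828), 16.083127975463867)
yellow 9.0 [387.8 211.6] ((544.9466552734375, -180.48013305664062), (7.6601104736328125, 12.90671157836914), 75.37133026123047)
yellow 9.5 [392.9 186.3] ((612.5718994140625, -195.1902618408203), (5.331363201141357, 13.607040405273438), 89.13761901855469)
```

View pics/crop1.png

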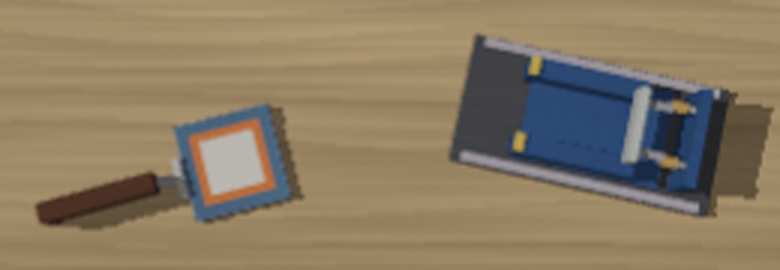

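```bash
cat >> h.py <<'E'
def st():
    s=get_state();M=R.from_rotvec(s['tool_rot']).as_matrix();return s,np.array(s['position']),M
def u(deg): return np.array([np.cos(np.radians(deg)),np.sin(np.radians(deg)),0])
def goal(yaw,sgn=1):  # tool x down, tool y = sgn*direction(yaw)
    x=np.array([0,0,-1.]);y=sgn*u(yaw);return np.c_[x,y,np.cross(x,y)]
def go(tgt,yaw,sgn=1):
    s,p,M=st();d=M.T@(np.array(tgt)-p);w=R.from_matrix(M.T@goal(yaw,sgn)).as_rotvec()
    print("pos",p.round(4),"toolmm",(d*1000).round(1),"lin units",(d/.025).round(2),"| turn deg",np.degrees(w).round(2),"units",(w/(np.pi/2)).round(4))
E
python3 - <<'E'
from h import *
s,p,M=st();print(M.round(3))
g=np.array([.499,.175,.15]);
go(g,-74,1);go(g,-74,-1)
E
```

```text
[[-0.001 -0.932  0.363]
 [-0.002  0.363  0.932]
 [-1.    -0.    -0.002]]
pos [0.236  0.6051 0.2216] toolmm [  72.2 -401.3 -305.1] lin units [  2.89 -16.05 -12.2 ] | turn deg [-1.273e+02 -6.000e-02 -1.000e-01] units [-1.4144e+00 -7.0000e-04 -1.2000e-03]
pos [0.236  0.6051 0.2216] toolmm [  72.2 -401.3 -305.1] lin units [  2.89 -16.05 -12.2 ] | turn deg [ 5.27e+01 -9.00e-02  5.00e-02] units [ 0.5856 -0.001   0.0006]
```

```bash
cat >> h.py <<'E'
def plan(tgt,yaw,n,sgn=-1,prof=None):
    s,p,M=st();D=np.array(tgt)-p;W=R.from_matrix(goal(yaw,sgn)@M.T).as_rotvec()
    f=np.ones(n)/n if prof is None else np.array(prof)/sum(prof)
    print("from",p.round(4),"D mm",(D*1000).round(1),"turn",np.degrees(W).round(2))
    for k in f:
        l=M.T@D*k/.025;w=M.T@W*k/(np.pi/2);print([l.round(2).tolist(),w.round(4).tolist()]);M=R.from_rotvec(W*k).as_matrix()@M
E
python3 -c "
from h import *
plan([.49,.205,.17],-74,22)"
```

```text
from [0.236  0.6051 0.2216] D mm [ 254.  -400.1  -51.6] turn [  0.07  -0.07 -52.7 ]
[[0.09, -0.69, -0.51], [0.0266, -0.0, 0.0]]
[[0.09, -0.72, -0.48], [0.0266, -0.0, 0.0]]
[[0.09, -0.73, -0.45], [0.0266, -0.0, 0.0]]
[[0.09, -0.75, -0.42], [0.0266, -0.0, 0.0]]
[[0.09, -0.77, -0.39], [0.0266, -0.0, 0.0]]
[[0.09, -0.79, -0.35], [0.0266, -0.0, 0.0]]
[[0.09, -0.8, -0.32], [0.0266, -0.0, 0.0]]
[[0.09, -0.81, -0.29], [0.0266, -0.0, 0.0]]
[[0.09, -0.82, -0.25], [0.0266, -0.0, 0.0]]
[[0.09, -0.83, -0.22], [0.0266, -0.0, 0.0]]
[[0.09, -0.84, -0.18], [0.0266, -0.0, 0.0]]
[[0.09, -0.85, -0.15], [0.0266, -0.0, 0.0]]
[[0.09, -0.85, -0.11], [0.0266, -0.0, 0.0]]
[[0.09, -0.86, -0.08], [0.0266, -0.0, 0.0]]
[[0.09, -0.86, -0.04], [0.0266, -0.0, 0.0]]
[[0.09, -0.86, -0.01], [0.0266, -0.0, 0.0]]
[[0.09, -0.86, 0.03], [0.0266, -0.0, 0.0]]
[[0.09, -0.86, 0.07], [0.0266, -0.0, 0.0]]
[[0.09, -0.86, 0.1], [0.0266, -0.0, 0.0]]
[[0.09, -0.85, 0.14], [0.0266, -0.0, 0.0]]
[[0.09, -0.84, 0.17], [0.0266, -0.0, 0.0]]
[[0.09, -0.84, 0.21], [0.0266, -0.0, 0.0]]
```

Request:
{"op": "play_rows", "data": {
  "targets": [
    {"claw":0,"linear":[0.09,-0.69,-0.51],"rotation":[0.027,0,0]},
    {"claw":0,"linear":[0.09,-0.72,-0.48],"rotation":[0.027,0,0]},
    {"claw":0,"linear":[0.09,-0.73,-0.45],"rotation":[0.027,0,0]},
    {"claw":0,"linear":[0.09,-0.75,-0.42],"rotation":[0.027,0,0]},
    {"claw":0,"linear":[0.09,-0.77,-0.39],"rotation":[0.027,0,0]},
    {"claw":0,"linear":[0.09,-0.79,-0.35],"rotation":[0.027,0,0]},
    {"claw":0,"linear":[0.09,-0.8,-0.32],"rotation":[0.027,0,0]},
    {"claw":0,"linear":[0.09,-0.81,-0.29],"rotation":[0.027,0,0]},
    {"claw":0,"linear":[0.09,-0.82,-0.25],"rotation":[0.027,0,0]},
    {"claw":0,"linear":[0.09,-0.83,-0.22],"rotation":[0.027,0,0]}
  ]
}}

```text
time: 0.93
position: [0.3473, 0.4169, 0.1919]
tool_rot: [-0.603, 1.497, 0.597]
ft_force: [0.5, -0.7, 0.5]
grip_width: 1.002
```

Request:
{"op": "play_rows", "data": {
  "targets": [
    {"claw":0,"linear":[0.09,-0.84,-0.18],"rotation":[0.027,0,0]},
    {"claw":0,"linear":[0.09,-0.85,-0.15],"rotation":[0.027,0,0]},
    {"claw":0,"linear":[0.09,-0.85,-0.11],"rotation":[0.027,0,0]},
    {"claw":0,"linear":[0.09,-0.86,-0.08],"rotation":[0.027,0,0]},
    {"claw":0,"linear":[0.09,-0.86,-0.04],"rotation":[0.027,0,0]},
    {"claw":0,"linear":[0.09,-0.86,0],"rotation":[0.027,0,0]},
    {"claw":0,"linear":[0.09,-0.86,0.03],"rotation":[0.027,0,0]},
    {"claw":0,"linear":[0.09,-0.86,0.07],"rotation":[0.027,0,0]},
    {"claw":0,"linear":[0.09,-0.86,0.1],"rotation":[0.027,0,0]},
    {"claw":0,"linear":[0,0,0],"rotation":[0,0,0]}
  ]
}}

```text
time: 1.77
position: [0.4579, 0.2255, 0.1695]
tool_rot: [-0.269, 1.564, 0.256]
ft_force: [-0.5, -0.3, -0.3]
grip_width: 1.0
```

```bash
python3 -c "
from h import *
plan([.49,.205,.17],-74,4)
s=get_state();a=get_image('wrist');cv2.imwrite('pics/w1.png',a);np.save('w1.npy',np.r_[s['position'],s['tool_rot']])"
```

```text
from [0.4579 0.2255 0.1695] D mm [ 32.1 -20.5   0.5] turn [ 0.53 -0.44 -3.12]
[[-0.01, -0.3, 0.24], [0.0087, -0.0016, 0.0011]]
[[-0.01, -0.3, 0.24], [0.0087, -0.0016, 0.0011]]
[[-0.01, -0.29, 0.24], [0.0087, -0.0016, 0.0011]]
[[-0.01, -0.29, 0.25], [0.0087, -0.0016, 0.0011]]
```

View pics/w1.png

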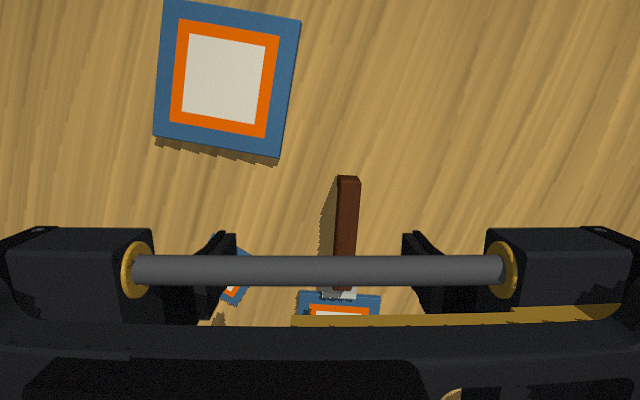

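The wrist view shows the handle, with its rear end at (348,178) and its front near (344,290) beside the heel. The gripper hides what lies ahead. The other blue-rimmed tile at (228,80) is the large decoy.

```bash
python3 - <<'E'
from h import *
v=np.load("w1.npy");s=dict(position=v[:3],tool_rot=v[3:])
a=cv2.imread("pics/w1.png");h=cv2.cvtColor(a,cv2.COLOR_BGR2HSV)
for y in range(172,292,10):
    print(y,[tuple(h[y,x]) for x in (336,342,348,354,360)])
cs=blobs(a,(0,110,30),(9,255,140),200,(310,165,380,256))
for c in cs:
    r,P=rect("wrist",c,.045,s);print(cv2.contourArea(c),r)
    print(np.round(cv2.boxPoints(r),1).tolist()); x,y,w,hh=cv2.boundingRect(c);print(x,y,w,hh)
    M=plane("wrist",c.reshape(-1,2),.045,s)
E
```

```text
172 [(np.uint8(19), np.uint8(133), np.uint8(172)), (np.uint8(19), np.uint8(138), np.uint8(177)), (np.uint8(19), np.uint8(130), np.uint8(186)), (np.uint8(20), np.uint8(141), np.uint8(172)), (np.uint8(19), np.uint8(134), np.uint8(173))]
182 [(np.uint8(20), np.uint8(149), np.uint8(84)), (np.uint8(14), np.uint8(207), np.uint8(79)), (np.uint8(13), np.uint8(182), np.uint8(84)), (np.uint8(9), np.uint8(154), np.uint8(86)), (np.uint8(12), np.uint8(211), np.uint8(76))]
192 [(np.uint8(18), np.uint8(130), np.uint8(100)), (np.uint8(9), np.uint8(171), np.uint8(82)), (np.uint8(13), np.uint8(189), np.uint8(77)), (np.uint8(10), np.uint8(166), np.uint8(80)), (np.uint8(15), np.uint8(159), np.uint8(85))]
202 [(np.uint8(19), np.uint8(136), np.uint8(73)), (np.uint8(12), np.uint8(177), np.uint8(75)), (np.uint8(11), np.uint8(173), np.uint8(78)), (np.uint8(12), np.uint8(182), np.uint8(73)), (np.uint8(19), np.uint8(140), np.uint8(180))]
212 [(np.uint8(12), np.uint8(140), np.uint8(40)), (np.uint8(10), np.uint8(159), np.uint8(80)), (np.uint8(15), np.uint8(214), np.uint8(74)), (np.uint8(12), np.uint8(163), np.ui
[... 948 characters left out ...]
.uint8(135), np.uint8(178))]
262 [(np.uint8(90), np.uint8(6), np.uint8(84)), (np.uint8(120), np.uint8(3), np.uint8(86)), (np.uint8(0), np.uint8(0), np.uint8(82)), (np.uint8(90), np.uint8(6), np.uint8(90)), (np.uint8(120), np.uint8(6), np.uint8(88))]
272 [(np.uint8(105), np.uint8(12), np.uint8(85)), (np.uint8(135), np.uint8(12), np.uint8(88)), (np.uint8(150), np.uint8(12), np.uint8(84)), (np.uint8(160), np.uint8(9), np.uint8(86)), (np.uint8(120), np.uint8(3), np.uint8(88))]
282 [(np.uint8(170), np.uint8(13), np.uint8(60)), (np.uint8(75), np.uint8(8), np.uint8(61)), (np.uint8(60), np.uint8(4), np.uint8(58)), (np.uint8(30), np.uint8(12), np.uint8(65)), (np.uint8(45), np.uint8(9), np.uint8(60))]
```

```bash
python3 - <<'E'
from h import *
v=np.load("w1.npy");s=dict(position=v[:3],tool_rot=v[3:])
a=cv2.imread("pics/w1.png");h=cv2.GaussianBlur(cv2.cvtColor(a,cv2.COLOR_BGR2HSV),(3,3),0)
m=cv2.inRange(h,(0,120,66),(17,255,110));m[:, :325]=0;m[:,375:]=0;m[:165]=0;m[256:]=0
m=cv2.morphologyEx(m,cv2.MORPH_CLOSE,np.ones((3,3)));L=[];Rr=[]
for y in range(184,255,4):
    xs=np.where(m[y])[0];L.append((xs[0],y));Rr.append((xs[-1]+1,y))
print(L[::4],Rr[::4]);A=plane("wrist",L,.045,s);B=plane("wrist",Rr,.045,s)
for P in(A,B,(A+B)/2):
    vx,vy,x,y=cv2.fitLine(P[:,:2].astype(np.float32),cv2.DIST_HUBER,0,1e-4,1e-4).ravel();print(np.degrees(np.arctan2(vy,vx)).round(2),x,y)
print("width",np.linalg.norm((A-B),axis=1).round(4))
e=plane("wrist",[(348,176.5),(342,177),(358,177)],.045,s);print("rear",e)
d=u(-74);g=e[0]+.075*d;print("grip",g)
# top-view prediction check
print(proj("top",[[*e[0][:2],.045],[*(e[0]+.11*d)[:2],.045]]))
E
```

```text
[(np.int64(341), 184), (np.int64(340), 200), (np.int64(335), 216), (np.int64(338), 232), (np.int64(337), 248)] [(np.int64(361), 184), (np.int64(360), 200), (np.int64(359), 216), (np.int64(357), 232), (np.int64(356), 248)]
-72.84 0.48057166 0.21250735
-73.92 0.4985261 0.21641949
-73.3 0.48923925 0.21553862
width [0.0176 0.0212 0.0178 0.0214 0.0179 0.0179 0.0171 0.0171 0.0217 0.0173
 0.0182 0.0219 0.0174 0.0221 0.0212 0.0213 0.0177 0.0168]
rear [[0.47623    0.24935713 0.045     ]
 [0.47141563 0.24720154 0.045     ]
 [0.48466989 0.25184106 0.045     ]]
grip [0.4969028  0.17726251 0.045     ]
[[225.99191232 236.72784968]
 [265.76617414 225.65603865]]
```

```bash
python3 -c "
from h import *
plan([.5017,.168,.12],-74,5)"
```

```text
from [0.457  0.2275 0.1696] D mm [ 44.7 -59.5 -49.6] turn [ 0.45 -0.47 -3.27]
[[0.4, -0.57, 0.18], [0.0073, -0.0013, 0.0007]]
[[0.4, -0.56, 0.19], [0.0073, -0.0013, 0.0007]]
[[0.4, -0.56, 0.2], [0.0073, -0.0013, 0.0007]]
[[0.4, -0.56, 0.2], [0.0073, -0.0013, 0.0007]]
[[0.4, -0.56, 0.21], [0.0073, -0.0013, 0.0007]]
```

Request:
{"op": "play_rows", "data": {
  "targets": [
    {"claw":0,"linear":[0.4,-0.57,0.18],"rotation":[0.0075,-0.001,0.001]},
    {"claw":0,"linear":[0.4,-0.56,0.19],"rotation":[0.0075,-0.001,0.001]},
    {"claw":0,"linear":[0.4,-0.56,0.2],"rotation":[0.0075,-0.001,0.001]},
    {"claw":0,"linear":[0.4,-0.56,0.2],"rotation":[0.0075,-0.001,0.001]},
    {"claw":0,"linear":[0.4,-0.56,0.21],"rotation":[0.0075,-0.001,0.001]},
    {"claw":0,"linear":[0,0,0],"rotation":[0,0,0]}
  ]
}}

```text
time: 2.32
position: [0.5049, 0.1651, 0.1149]
tool_rot: [-0.213, 1.562, 0.22]
ft_force: [-0.3, -0.4, -0.1]
grip_width: 0.998
```

```bash
python3 -c "
from h import *
plan([.5017,.168,.0135],-74,6)"
```

```text
from [0.5049 0.1651 0.1149] D mm [  -3.2    2.9 -101.4] turn [-0.24 -0.13  0.22]
[[0.68, 0.02, -0.01], [-0.0004, -0.0001, -0.0005]]
[[0.68, 0.02, -0.01], [-0.0004, -0.0001, -0.0005]]
[[0.68, 0.02, -0.01], [-0.0004, -0.0001, -0.0005]]
[[0.68, 0.02, -0.01], [-0.0004, -0.0001, -0.0005]]
[[0.68, 0.02, -0.01], [-0.0004, -0.0001, -0.0005]]
[[0.68, 0.02, -0.01], [-0.0004, -0.0001, -0.0005]]
```

Request:
{"op": "play_rows", "data": {
  "targets": [
    {"claw":0,"linear":[0.8,0.03,-0.01],"rotation":[0,0,0]},
    {"claw":0,"linear":[0.8,0.03,-0.01],"rotation":[0,0,0]},
    {"claw":0,"linear":[0.8,0.03,-0.01],"rotation":[0,0,0]},
    {"claw":0,"linear":[0.8,0.03,-0.01],"rotation":[0,0,0]},
    {"claw":0,"linear":[0.4,0,-0.01],"rotation":[0,0,0]},
    {"claw":0,"linear":[0.3,0,0],"rotation":[0,0,0]},
    {"claw":0,"linear":[0,0,0],"rotation":[0,0,0]}
  ]
}}

```text
time: 2.9
position: [0.5029, 0.1708, 0.0131]
tool_rot: [-0.212, 1.562, 0.223]
ft_force: [-0.2, 0.6, -0.9]
grip_width: 1.001
```

```bash
python3 -c "
from h import *
plan([.5017,.168,.0135],-74,1)"
```

```text
from [0.5029 0.1708 0.0131] D mm [-1.2 -2.8  0.4] turn [-0.37 -0.16  0.15]
[[-0.02, -0.1, -0.08], [-0.0017, -0.0006, -0.0044]]
```

Request:
{"op": "play_rows", "data": {
  "newtons": 20,
  "targets": [
    {"claw":0,"linear":[0,-0.08,-0.06],"rotation":[0,0,0]},
    {"claw":0.6,"linear":[0,0,0],"rotation":[0,0,0]},
    {"claw":0.7,"linear":[0,0,0],"rotation":[0,0,0]},
    {"claw":1,"linear":[0,0,0],"rotation":[0,0,0]},
    {"claw":1,"linear":[0,0,0],"rotation":[0,0,0]},
    {"claw":1,"linear":[0,0,0],"rotation":[0,0,0]},
    {"claw":1,"linear":[0,0,0],"rotation":[0,0,0]},
    {"claw":1,"linear":[0,0,0],"rotation":[0,0,0]}
  ]
}}

```text
time: 3.57
position: [0.5054, 0.1703, 0.0181]
tool_rot: [-0.21, 1.554, 0.225]
ft_force: [0.6, 0.4, 0.9]
grip_width: 0.554
```

Request:
{"op": "play_rows", "data": {
  "newtons": 60,
  "targets": [
    {"claw":1,"linear":[0,0,0],"rotation":[0,0,0]},
    {"claw":1,"linear":[0,0,0],"rotation":[0,0,0]},
    {"claw":1,"linear":[0,0,0],"rotation":[0,0,0]},
    {"claw":1,"linear":[0,0,0],"rotation":[0,0,0]}
  ]
}}

```text
time: 3.9
position: [0.5042, 0.1701, 0.0181]
tool_rot: [-0.21, 1.556, 0.225]
ft_force: [-4.8, -1.2, 3.5]
grip_width: 0.249
```

```bash
python3 -c "
from h import *
s,p,M=st();print(M.round(4));np.save('grasp.npy',np.c_[M,p]);print(s['ft_force'],s['torque'],s['grip_width'])
a=get_image('top');cv2.imwrite('pics/top1.png',a)
for n,lo,hi,box,z in[('blue',(95,90,40),(125,255,255),(255,190,330,250),.012),('wood',(0,60,10),(12,255,110),(215,205,280,250),.045)]:
    for c in blobs(a,lo,hi,30,box):
        r,P=rect('top',c,z);print(n,cv2.contourArea(c),r)"
```

```text
[[ 0.0019 -0.2737  0.9618]
 [ 0.0103  0.9618  0.2737]
 [-0.9999  0.0094  0.0047]]
[-4.77983393 -1.21272348  3.54689858] [-0.25070376  1.02936582 -0.01851588] 0.24852477683453672
blue 903.5 ((529.5237426757812, 76.74723815917969), (85.37635803222656, 85.59538269042969), 13.942018508911133)
```

Request:
{"op": "play_rows", "data": {
  "newtons": 60,
  "targets": [
    {"claw":1,"linear":[0,0,0],"rotation":[0,0,0]},
    {"claw":1,"linear":[0,0,0],"rotation":[0,0,0]},
    {"claw":1,"linear":[0,0,0],"rotation":[0,0,0]}
  ]
}}

```text
time: 4.2
position: [0.5042, 0.1701, 0.0181]
tool_rot: [-0.209, 1.556, 0.225]
ft_force: [-0.6, -0.2, 2.5]
grip_width: 0.226
```

```bash
python3 -c "
from h import *
s,p,M=st();print(M.round(4));np.save('grasp.npy',np.c_[M,p]);print(s['ft_force'],s['torque'],s['grip_width'],p)"
```

```text
[[ 0.002  -0.2729  0.9621]
 [ 0.0106  0.962   0.2728]
 [-0.9999  0.0096  0.0048]]
[-0.62695628 -0.17454469  2.54433131] [-0.22309682  0.47622074 -0.09129198] 0.2255215889836707 [0.5042224  0.17009073 0.01806129]
```

Request:
{"op": "play_rows", "data": {
  "newtons": 60,
  "targets": [
    {"claw":1,"linear":[-0.05,0,0],"rotation":[0,0,0]},
    {"claw":1,"linear":[-0.1,0,0],"rotation":[0,0,0]},
    {"claw":1,"linear":[-0.2,0,0],"rotation":[0,0,0]},
    {"claw":1,"linear":[-0.3,0,0],"rotation":[0,0,0]},
    {"claw":1,"linear":[-0.4,0,0],"rotation":[0,0,0]},
    {"claw":1,"linear":[-0.4,0,0],"rotation":[0,0,0]},
    {"claw":1,"linear":[-0.4,0,0],"rotation":[0,0,0]},
    {"claw":1,"linear":[-0.4,0,0],"rotation":[0,0,0]},
    {"claw":1,"linear":[-0.3,0,0],"rotation":[0,0,0]},
    {"claw":1,"linear":[-0.1,0,0],"rotation":[0,0,0]}
  ]
}}

```text
time: 5.03
position: [0.5038, 0.1689, 0.09]
tool_rot: [-0.209, 1.556, 0.224]
ft_force: [0.5, 0.2, -3.4]
grip_width: 0.222
```

```bash
python3 -c "
from h import *
s,p,M=st();print(M.round(4),p.round(4),s['ft_force'].round(2),s['torque'].round(2),s['grip_width'])
b=get_image('scene');cv2.imwrite('pics/scene1.png',b);a=get_image('top');cv2.imwrite('pics/top2.png',a)
cv2.imwrite('pics/crop2.png',np.vstack([cv2.resize(b[60:240,240:440],None,fx=3,fy=3,interpolation=cv2.INTER_CUBIC)]))
for c in blobs(a,(95,90,40),(125,255,255),30,(240,170,330,260)):
  r,P=rect('top',c,.012+p[2]-.018);print(cv2.contourArea(c),r)
# studs in two views
for n,f,box in(('top','pics/top0.png',(360,170,420,250)),('scene','pics/scene0.png',(225,250,270,310))):
  for c in blobs(cv2.imread(f),(18,120,110),(35,255,255),4,box):
    m=cv2.moments(c);q=(m['m10']/m['m00'],m['m01']/m['m00']);print(n,np.round(q,1),cv2.contourArea(c),plane(n,[q],.055 if n=='top' else .053).round(4))
"
```

```text
[[ 0.0023 -0.2727  0.9621]
 [ 0.0101  0.962   0.2727]
 [-0.9999  0.0091  0.005 ]] [0.5038 0.1689 0.09  ] [ 0.45  0.24 -3.36] [0.1  0.01 0.05] 0.22227983652879474
1028.0 ((530.614013671875, 76.08394622802734), (85.09234619140625, 85.6065902709961), 14.44038200378418)
top [387.8 211.9] 9.0 [[ 0.5445 -0.1804  0.055 ]]
top [393.  186.4] 9.5 [[ 0.6129 -0.1951  0.055 ]]
scene [253.6 290.5] 27.0 [[ 0.6135 -0.1946  0.053 ]]
scene [237.7 260.3] 29.5 [[ 0.5443 -0.1793  0.053 ]]
```

View pics/crop2.png

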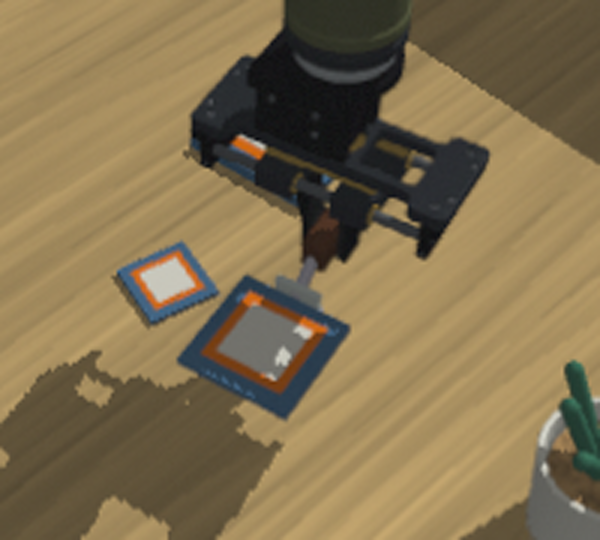

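The crop shows the coaster square on the raised blade and the handle held between the fingers. I'll check level by triangulating the rim corners, then plan the carry.

```bash
python3 - <<'E'
from h import *
def quad(n,f,box,lo):
    c=max(blobs(cv2.imread(f),lo,(125,255,255),100,box),key=cv2.contourArea)
    hull=cv2.convexHull(c)
    for e in np.linspace(.02,.12,30):
        q=cv2.approxPolyDP(hull,e*cv2.arcLength(hull,True),True)
        if len(q)==4:break
    return q.reshape(-1,2).astype(float)
qt=quad("top","pics/top2.png",(240,170,330,260),(95,90,40));qs=quad("scene","pics/scene1.png",(290,145,365,205),(95,80,20))
print(qt.tolist(),qs.tolist())
z=.084
Pt=plane("top",qt,z)
def ray(n,q):
    K,d,Rc,o=cam(n);p=cv2.undistortPoints(q.reshape(1,1,2),K,d).ravel();r=Rc@np.r_[p,1];return o,r/np.linalg.norm(r)
pr=proj("scene",Pt)
for q,w in zip(qt,pr):
    s=qs[np.argmin(((qs-w)**2).sum(1))];o1,r1=ray("top",q);o2,r2=ray("scene",s)
    t=np.linalg.lstsq(np.c_[r1,-r2],o2-o1,rcond=None)[0];print(q,s,((o1+r1*t[0]+o2+r2*t[1])/2).round(4), "miss",np.linalg.norm(o1+r1*t[0]-o2-r2*t[1]).round(4))
rx=u(-102.3);mid=np.array([.5685,-.2352,0]);
for off in(-.23,-.16,-.104-.03): print(off,(mid+off*rx).round(4))
E
```

```text
[[302.0, 196.0], [309.0, 227.0], [278.0, 235.0], [271.0, 204.0]] [[355.0, 169.0], [334.0, 198.0], [300.0, 180.0], [322.0, 152.0]]
[302. 196.] [334. 198.] [0.5823 0.0458 0.0781] miss 0.0006
[309. 227.] [300. 180.] [0.501  0.026  0.0787] miss 0.0024
[278. 235.] [322. 152.] [0.4807 0.1069 0.085 ] miss 0.0018
[271. 204.] [355. 169.] [0.5614 0.1273 0.0815] miss 0.0026
-0.23 [ 0.6175 -0.0105  0.    ]
-0.16 [ 0.6026 -0.0789  0.    ]
-0.134 [ 0.597  -0.1043  0.    ]
```

```bash
python3 - <<'E'
from h import *
a=cv2.imread("pics/top0.png")
for c in blobs(a,(0,60,20),(14,255,140),60,(325,100,375,155)):
    print(c.reshape(-1,2).min(0),c.reshape(-1,2).max(0),plane("top",[c.reshape(-1,2)[c.reshape(-1,2)[:,1].argmax()]],.0),plane("top",[c.reshape(-1,2)[c.reshape(-1,2)[:,1].argmax()]],.098))
print(plane("top",[(363,131),(335,131)],.098).round(3))
plan([.6154,-.0202,.092],-102.3,18,prof=[.3,.6]+[1]*14+[.6,.3])
E
```

```text
[336 112] [363 147] [[ 0.73388804 -0.07571019  0.        ]] [[ 0.70904322 -0.07044759  0.098     ]]
[[ 0.752 -0.112  0.098]
 [ 0.752 -0.039  0.098]]
from [0.5036 0.1689 0.0892] D mm [ 111.8 -189.1    2.8] turn [ -0.53   0.25 -28.13]
[[-0.0, -0.16, 0.04], [0.0059, 0.0, -0.0001]]
[[-0.01, -0.32, 0.09], [0.0119, 0.0001, -0.0002]]
[[-0.01, -0.53, 0.16], [0.0198, 0.0001, -0.0004]]
[[-0.01, -0.53, 0.17], [0.0198, 0.0001, -0.0004]]
[[-0.01, -0.52, 0.19], [0.0198, 0.0001, -0.0004]]
[[-0.01, -0.52, 0.21], [0.0198, 0.0001, -0.0004]]
[[-0.01, -0.51, 0.22], [0.0198, 0.0001, -0.0004]]
[[-0.01, -0.5, 0.24], [0.0198, 0.0001, -0.0004]]
[[-0.01, -0.5, 0.25], [0.0198, 0.0001, -0.0004]]
[[-0.01, -0.49, 0.27], [0.0198, 0.0001, -0.0004]]
[[-0.01, -0.48, 0.28], [0.0198, 0.0001, -0.0004]]
[[-0.01, -0.47, 0.3], [0.0198, 0.0001, -0.0004]]
[[-0.01, -0.46, 0.31], [0.0198, 0.0001, -0.0004]]
[[-0.01, -0.45, 0.33], [0.0198, 0.0001, -0.0004]]
[[-0.01, -0.44, 0.34], [0.0198, 0.0001, -0.0004]]
[[-0.01, -0.43, 0.35], [0.0198, 0.0001, -0.0004]]
[[-0.0, -0.25, 0.22], [0.0119, 0.0001, -0.0002]]
[[-0.0, -0.12, 0.11], [0.0059, 0.0, -0.0001]]
```

Request:
{"op": "play_rows", "data": {
  "targets": [
    {"claw":1,"linear":[0,-0.16,0.04],"rotation":[0.006,0,0]},
    {"claw":1,"linear":[-0.01,-0.32,0.09],"rotation":[0.012,0,0]},
    {"claw":1,"linear":[-0.01,-0.53,0.16],"rotation":[0.02,0,0]},
    {"claw":1,"linear":[-0.01,-0.53,0.17],"rotation":[0.02,0,0]},
    {"claw":1,"linear":[-0.01,-0.52,0.19],"rotation":[0.02,0,0]},
    {"claw":1,"linear":[-0.01,-0.52,0.21],"rotation":[0.02,0,0]},
    {"claw":1,"linear":[-0.01,-0.51,0.22],"rotation":[0.02,0,0]},
    {"claw":1,"linear":[-0.01,-0.5,0.24],"rotation":[0.02,0,0]},
    {"claw":1,"linear":[-0.01,-0.5,0.25],"rotation":[0.02,0,0]},
    {"claw":1,"linear":[-0.01,-0.49,0.27],"rotation":[0.02,0,0]}
  ]
}}

```text
time: 5.97
position: [0.5689, 0.0494, 0.0873]
tool_rot: [0.03, 1.574, -0.019]
ft_force: [0.4, -0.6, -3.0]
grip_width: 0.222
```

Request:
{"op": "play_rows", "data": {
  "targets": [
    {"claw":1,"linear":[0,-0.48,0.28],"rotation":[0.02,0,0]},
    {"claw":1,"linear":[0,-0.47,0.3],"rotation":[0.02,0,0]},
    {"claw":1,"linear":[0,-0.46,0.31],"rotation":[0.02,0,0]},
    {"claw":1,"linear":[0,-0.45,0.33],"rotation":[0.02,0,0]},
    {"claw":1,"linear":[0,-0.44,0.34],"rotation":[0.02,0,0]},
    {"claw":1,"linear":[0,-0.43,0.35],"rotation":[0.02,0,0]},
    {"claw":1,"linear":[0,-0.25,0.22],"rotation":[0.012,0,0]},
    {"claw":1,"linear":[0,-0.12,0.11],"rotation":[0.006,0,0]},
    {"claw":1,"linear":[0,0,0],"rotation":[0,0,0]}
  ]
}}

```text
time: 6.72
position: [0.6204, -0.05, 0.0864]
tool_rot: [0.222, 1.562, -0.217]
ft_force: [0.1, -0.2, -3.2]
grip_width: 0.223
```

```bash
cat >> h.py <<'E'
def ray(n,q):
    K,d,Rc,o=cam(n);p=cv2.undistortPoints(np.array(q,float).reshape(1,1,2),K,d).ravel();r=Rc@np.r_[p,1];return o,r/np.linalg.norm(r)
def tri(q1,q2):
    o1,r1=ray("top",q1);o2,r2=ray("scene",q2);t=np.linalg.lstsq(np.c_[r1,-r2],o2-o1,rcond=None)[0]
    return (o1+r1*t[0]+o2+r2*t[1])/2,np.linalg.norm(o1+r1*t[0]-o2-r2*t[1])
E
python3 - <<'E'
from h import *
s,p,M=st();print(M.round(4),s['ft_force'].round(2),s['torque'].round(2),s['grip_width'])
plan([.6154,-.0202,.092],-102.3,1)
a=get_image("top");b=get_image("scene");cv2.imwrite("pics/top3.png",a);cv2.imwrite("pics/scene3.png",b)
t=p-M[:,1]*.097;t[2]=.088;print("tile expected",t,proj("top",t),proj("scene",t))
A=cv2.resize(a[165:255,300:470],None,fx=4,fy=4,interpolation=cv2.INTER_CUBIC);x,y=proj("scene",t)[0].astype(int)
B=cv2.resize(b[130:310,180:350],None,fx=3,fy=3,interpolation=cv2.INTER_CUBIC)
cv2.imwrite("pics/c3.png",A);cv2.imwrite("pics/c3b.png",B)
E
```

```text
[[-0.0023  0.2761  0.9611]
 [ 0.0035  0.9611 -0.2761]
 [-1.      0.0027 -0.0032]] [ 0.1  -0.18 -3.19] [ 0.09  0.07 -0.03] 0.22297921992576195
from [ 0.6204 -0.05    0.0864] D mm [-5.  29.8  5.6] turn [-0.19 -0.14  3.73]
[[-0.22, 1.09, -0.52], [-0.0414, -0.002, -0.0018]]
tile expected [ 0.59357836 -0.14321401  0.088     ] [[375.0177188  191.64833299]] [[265.62768443 258.29131603]]
```

View pics/c3b.png

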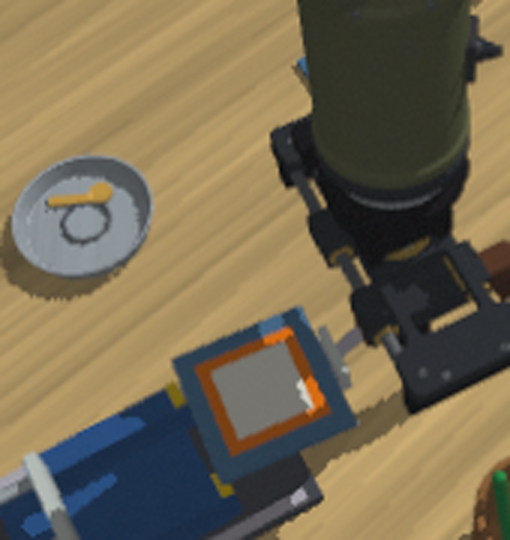

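The picture shows the coaster square on the blade, its front edge just over the yellow studs at (176,393) and (222,485). The arm went 30 mm too far along and 4 degrees too far in yaw. I'll correct yaw and the sideways offset, then check level from the orange ring in two views.

Request:
{"op": "play_rows", "data": {
  "targets": [
    {"claw":1,"linear":[0,0,-0.05],"rotation":[-0.005,0,0]},
    {"claw":1,"linear":[0,0,-0.1],"rotation":[-0.01,0,0]},
    {"claw":1,"linear":[0,0,-0.15],"rotation":[-0.013,0,0]},
    {"claw":1,"linear":[0,0,-0.1],"rotation":[-0.008,0,0]},
    {"claw":1,"linear":[0,0,-0.02],"rotation":[-0.003,0,0]},
    {"claw":1,"linear":[0,0,0],"rotation":[0,0,0]}
  ]
}}

```text
time: 7.32
position: [0.6072, -0.0399, 0.0862]
tool_rot: [0.165, 1.57, -0.153]
ft_force: [-0.2, -0.1, -3.8]
grip_width: 0.226
```

```bash
cat > lv.py <<'E'
from h import *
def ring(img,q0,n,dz):
    x,y=q0.astype(int);box=(x-45,y-45,x+45,y+45)
    m=cv2.inRange(cv2.cvtColor(img,cv2.COLOR_BGR2HSV),(3,150,60),(17,255,255));k=np.zeros_like(m);k[box[1]:box[3],box[0]:box[2]]=255;m&=k
    nl,lab,stt,_=cv2.connectedComponentsWithStats(m,connectivity=8);i=1+stt[1:,4].argmax()
    pts=np.argwhere(lab==i)[:,::-1];h=cv2.convexHull(pts.astype(np.int32)).reshape(-1,2)
    P=plane(n,h,dz)[:,:2];r=cv2.minAreaRect((P*1000).astype(np.float32));c=cv2.boxPoints(r)/1000
    return r,np.c_[c,np.full(4,dz)]
def run(tag):
    s,p,M=st();print("TCP",p.round(4),"fx,fz",s['ft_force'].round(2),s['torque'].round(2));print(M.round(4).tolist())
    a=get_image("top");b=get_image("scene");cv2.imwrite(f"pics/t{tag}.png",a);cv2.imwrite(f"pics/s{tag}.png",b)
    z=p[2]-.018+.012;t=p-M[:,1]*.096;t[2]=z
    ra,A=ring(a,proj("top",t)[0],"top",z);rb,B=ring(b,proj("scene",t)[0],"scene",z)
    print(np.round(ra[0],1),np.round(ra[1],1),round(ra[2],1),np.round(rb[0],1),np.round(rb[1],1),round(rb[2],1))
    o=[]
    for q in A:
        w=B[np.linalg.norm(B-q,axis=1).argmin()];P,ms=tri(proj("top",q)[0],proj("scene",w)[0]);o.append(P);print(P.round(4),ms.round(4))
    o=np.array(o);n=np.linalg.svd(o-o.mean(0))[2][2];n*=np.sign(n[2]);f=-M[:,1]
    print("centre",o.mean(0).round(4),"fwd dist",((o.mean(0)-p)@f).round(4),"lat",((o.mean(0)-p)@M[:,2]).round(4),"pitch deg(nose down +)",np.degrees(n@f).round(2),"roll",np.degrees(n@M[:,2]).round(2),"exp z",z.round(4))
    rx=u(-102.3);mid=np.array([.5685,-.2352,0]);l=u(-12.3)
    for nm,v in(("TCP",p),("tile",o.mean(0))):print(nm,"rack x",((v-mid)@rx*1000).round(1),"left",((v-mid)@l*1000).round(1))
    print("yaw",np.degrees(np.arctan2(f[1],f[0])).round(2))
E
python3 -c "
from lv import *
run(4)"
```

```text
TCP [ 0.6072 -0.0399  0.0862] fx,fz [-0.2  -0.1  -3.84] [0.06 0.05 0.03]
[[-0.0046, 0.2009, 0.9796], [0.0083, 0.9796, -0.2009], [-1.0, 0.0072, -0.0062]]
[ 587.7 -134.8] [63.2 62.7] 76.2 [ 588. -134.] [64.6 65.7] 76.8
[ 0.5494 -0.158   0.0817] 0.0003
[ 0.6112 -0.173   0.0773] 0.001
[ 0.6264 -0.1108  0.0791] 0.0023
[ 0.5646 -0.0961  0.0832] 0.0008
centre [ 0.5879 -0.1345  0.0803] fwd dist 0.0965 lat 0.0001 pitch deg(nose down +) 1.19 roll 3.44 exp z 0.0802
TCP rack x -199.0 left -3.8
tile rack x -102.6 left -2.5
yaw -101.59
```

Request:
{"op": "play_rows", "data": {
  "targets": [
    {"claw":1,"linear":[0.05,0,0.04],"rotation":[0.002,0,0]},
    {"claw":1,"linear":[0.1,0,0.05],"rotation":[0.004,0,0]},
    {"claw":1,"linear":[0.14,0,0.03],"rotation":[0.002,0,0]},
    {"claw":1,"linear":[0.14,0,0],"rotation":[0,0,0]},
    {"claw":1,"linear":[0.07,0,0],"rotation":[0,0,0]},
    {"claw":1,"linear":[0,0,0],"rotation":[0,0,0]}
  ]
}}

```text
time: 7.92
position: [0.6112, -0.0413, 0.0723]
tool_rot: [0.177, 1.569, -0.166]
ft_force: [-0.3, -0.6, -3.4]
grip_width: 0.223
```

```bash
python3 -c "
from lv import *
run(5)"
```

```text
TCP [ 0.6112 -0.0413  0.0723] fx,fz [-0.31 -0.59 -3.4 ] [ 0.04  0.07 -0.03]
[[-0.0039, 0.2161, 0.9764], [0.0074, 0.9764, -0.216], [-1.0, 0.0064, -0.0054]]
[ 590.  -134.8] [64.5 63.5] 75.9 [ 590.4 -134.7] [63.9 65.6] 75.7
[ 0.5513 -0.158   0.0676] 0.0004
[ 0.6134 -0.1738  0.0642] 0.0006
[ 0.6292 -0.1114  0.0637] 0.0002
[ 0.5669 -0.0958  0.0671] 0.0001
centre [ 0.5902 -0.1347  0.0657] fwd dist 0.0959 lat -0.0003 pitch deg(nose down +) -0.75 roll 2.7 exp z 0.0663
TCP rack x -198.6 left 0.4
tile rack x -102.8 left -0.2
yaw -102.48
```

```bash
python3 - <<'E'
from lv import *
a=cv2.imread("pics/top0.png");b=cv2.imread("pics/scene0.png");t=np.array([.529,.0765,.012])
ra,A=ring(a,proj("top",t)[0],"top",.012);rb,B=ring(b,proj("scene",t)[0],"scene",.012);o=[]
for q in A:
    w=B[np.linalg.norm(B-q,axis=1).argmin()];P,ms=tri(proj("top",q)[0],proj("scene",w)[0]);o.append(P);print(P.round(4),ms.round(4))
o=np.array(o);n=np.linalg.svd(o-o.mean(0))[2][2];n*=np.sign(n[2]);print(o.mean(0).round(4),np.degrees(n).round(2),"along fwd",np.degrees(n@u(-74.5)).round(2),"left",np.degrees(n@u(15.5)).round(2))
E
```

```text
[0.4906 0.0991 0.0138] 0.0007
[0.5061 0.0387 0.0116] 0.0006
[0.5677 0.0555 0.0093] 0.0011
[0.5521 0.1159 0.0117] 0.0024
[0.5291 0.0773 0.0116] [ 2.46 -1.52 57.22] along fwd 2.12 left 1.97
```

Request:
{"op": "play_rows", "data": {
  "targets": [
    {"claw":1,"linear":[-0.003,-0.15,0],"rotation":[0,-0.001,0]},
    {"claw":1,"linear":[-0.003,-0.3,0],"rotation":[0,-0.001,0]},
    {"claw":1,"linear":[-0.003,-0.4,0],"rotation":[0,-0.001,0]},
    {"claw":1,"linear":[-0.003,-0.4,0],"rotation":[0,-0.001,0]},
    {"claw":1,"linear":[-0.003,-0.4,0],"rotation":[0,-0.001,0]},
    {"claw":1,"linear":[-0.003,-0.4,0],"rotation":[0,-0.001,0]},
    {"claw":1,"linear":[-0.003,-0.4,0],"rotation":[0,0,0]},
    {"claw":1,"linear":[-0.003,-0.25,0],"rotation":[0,0,0]},
    {"claw":1,"linear":[0,-0.1,0],"rotation":[0,0,0]},
    {"claw":1,"linear":[0,0,0],"rotation":[0,0,0]}
  ]
}}

```text
time: 8.85
position: [0.5938, -0.1208, 0.0739]
tool_rot: [0.178, 1.556, -0.171]
ft_force: [-0.5, -0.2, -2.8]
grip_width: 0.22
```

```bash
python3 -c "
from lv import *
run(6)
b=cv2.imread('pics/s6.png');cv2.imwrite('pics/c6.png',cv2.resize(b[230:360,140:310],None,fx=4,fy=4,interpolation=cv2.INTER_CUBIC))"
```

```text
TCP [ 0.5938 -0.1208  0.0739] fx,fz [-0.47 -0.18 -2.76] [0.08 0.   0.01]
[[0.0079, 0.2205, 0.9753], [0.0036, 0.9754, -0.2206], [-1.0, 0.0052, 0.0069]]
[ 568.4 -230.2] [31.5 62.9] 75.0 [ 572.6 -214.2] [65.  64.2] 75.4
[ 0.5338 -0.2374  0.0685] 0.0005
[ 0.5949 -0.2539  0.0666] 0.0001
[ 0.599  -0.2392  0.062 ] 0.0311
[ 0.5376 -0.2227  0.0641] 0.0316
centre [ 0.5663 -0.2383  0.0653] fwd dist 0.1207 lat -0.0009 pitch deg(nose down +) -16.56 roll 2.81 exp z 0.0679
TCP rack x -117.1 left 0.3
tile rack x 3.5 left -1.5
yaw -102.74
```

View pics/c6.png

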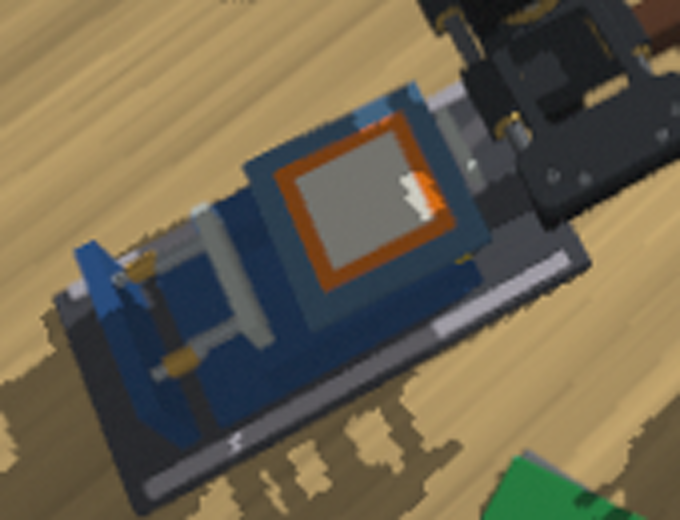

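The picture shows the coaster over the rails at (370,205), about 19 mm short of the white plate at (232,275), and clear of the studs. I'll go on slowly.

Request:
{"op": "play_rows", "data": {
  "targets": [
    {"claw":1,"linear":[0.02,-0.1,0],"rotation":[0,0,0]},
    {"claw":1,"linear":[0.02,-0.15,0],"rotation":[0,0,0]},
    {"claw":1,"linear":[0,-0.15,0],"rotation":[0,0,0]},
    {"claw":1,"linear":[0,-0.1,0],"rotation":[0,0,0]},
    {"claw":1,"linear":[0,-0.05,0],"rotation":[0,0,0]},
    {"claw":1,"linear":[0,0,0],"rotation":[0,0,0]}
  ]
}}

```text
time: 9.45
position: [0.5917, -0.1308, 0.0722]
tool_rot: [0.174, 1.557, -0.164]
ft_force: [-0.5, 0.1, -3.0]
grip_width: 0.225
```

```bash
cat > ck.py <<'E'
from h import *
def ck(img=None):
    s,p,M=st();rx=u(-102.3);mid=np.array([.5685,-.2352,0]);l=u(-12.3);f=-M[:,1]
    print("TCP",p.round(4),"rack x",((p-mid)@rx*1000).round(1),"left",((p-mid)@l*1000).round(1),"yaw",np.degrees(np.arctan2(f[1],f[0])).round(2),"row z",M[2].round(4),"F x,left,z",(s['ft_force']@rx).round(2),(s['ft_force']@l).round(2),s['ft_force'][2].round(2),"T",s['torque'].round(2))
    if img:
        from lv import ring
        b=get_image("scene");cv2.imwrite(f"pics/{img}.png",b);z=p[2]-.018+.012;t=p-M[:,1]*.096;t[2]=z
        r,_=ring(b,proj("scene",t)[0],"scene",z);c=np.r_[r[0],0]/1000
        print("tile rack x",((c-mid)@rx*1000).round(1),"left",((c-mid)@l*1000).round(1),"ang",round(r[2],1),np.round(r[1],1),"z",z.round(4))
E
python3 -c "
from ck import *
ck('s7')"
```

```text
TCP [ 0.5917 -0.1308  0.0722] rack x -107.0 left 0.4 yaw -102.37 row z [-1.      0.007   0.0061] F x,left,z -0.03 -0.54 -2.98 T [0.07 0.09 0.04]
tile rack x -10.7 left 0.8 ang 76.5 [64.4 64. ] z 0.0662
```

Request:
{"op": "play_rows", "data": {
  "targets": [
    {"claw":1,"linear":[0,-0.08,0],"rotation":[0,0,0]},
    {"claw":1,"linear":[0,-0.1,0],"rotation":[0,0,0]},
    {"claw":1,"linear":[0,-0.1,0],"rotation":[0,0,0]},
    {"claw":1,"linear":[0,-0.1,0],"rotation":[0,0,0]},
    {"claw":1,"linear":[0,-0.05,0],"rotation":[0,0,0]},
    {"claw":1,"linear":[0,0,0],"rotation":[0,0,0]}
  ]
}}

```text
time: 10.0
position: [0.5895, -0.1403, 0.0721]
tool_rot: [0.175, 1.557, -0.162]
ft_force: [0.5, 2.4, -2.8]
grip_width: 0.223
```

```bash
python3 -c "
from ck import *
ck('s8')"
```

```text
TCP [ 0.5895 -0.1403  0.0721] rack x -97.2 left 0.3 yaw -102.29 row z [-0.9999  0.0093  0.0059] F x,left,z -2.47 -0.02 -2.82 T [ 0.41 -0.03  0.06]
tile rack x -1.2 left 1.0 ang 76.4 [64.8 64.8] z 0.0661
```

Request:
{"op": "play_rows", "data": {
  "targets": [
    {"claw":1,"linear":[0,-0.06,0],"rotation":[0,0,0]},
    {"claw":1,"linear":[0,-0.06,0],"rotation":[0,0,0]},
    {"claw":1,"linear":[0,-0.06,0],"rotation":[0,0,0]},
    {"claw":1,"linear":[0,-0.03,0],"rotation":[0,0,0]},
    {"claw":1,"linear":[0,0,0],"rotation":[0,0,0]}
  ]
}}

```text
time: 10.47
position: [0.5888, -0.1422, 0.0719]
tool_rot: [0.176, 1.558, -0.156]
ft_force: [0.5, 2.6, -3.1]
grip_width: 0.224
```

```bash
python3 -c "
from ck import *
ck('s9')"
```

```text
TCP [ 0.5888 -0.1422  0.0719] rack x -95.2 left 0.1 yaw -102.13 row z [-0.9999  0.0131  0.0049] F x,left,z -2.67 -0.07 -3.15 T [0.62 0.06 0.04]
tile rack x 0.3 left 1.5 ang 78.1 [64.9 65. ] z 0.0659
```

Request:
{"op": "play_rows", "data": {
  "targets": [
    {"claw":1,"linear":[0,-0.1,0],"rotation":[0,0,-0.001]},
    {"claw":1,"linear":[0,-0.1,0],"rotation":[0,0,-0.001]},
    {"claw":1,"linear":[0,-0.1,0],"rotation":[0,0,-0.001]},
    {"claw":1,"linear":[0,-0.05,0],"rotation":[0,0,-0.001]}
  ]
}}

```text
time: 10.85
position: [0.5877, -0.1467, 0.0716]
tool_rot: [0.173, 1.559, -0.155]
ft_force: [0.1, 5.4, -2.0]
grip_width: 0.226
```

```bash
python3 -c "
from ck import *
ck('s10')"
```

```text
TCP [ 0.5877 -0.1467  0.0716] rack x -90.6 left -0.1 yaw -101.99 row z [-0.9999  0.0122  0.0039] F x,left,z -5.35 -1.02 -2.03 T [ 1.34 -0.15 -0.08]
tile rack x 4.9 left 1.6 ang 77.2 [64.4 65. ] z 0.0656
```

Request:
{"op": "play_rows", "data": {
  "targets": [
    {"claw":1,"linear":[0.06,-0.03,0],"rotation":[0,0,-0.001]},
    {"claw":1,"linear":[0.08,-0.03,0],"rotation":[0,0,-0.001]},
    {"claw":1,"linear":[0.08,-0.03,0],"rotation":[0,0,0]},
    {"claw":1,"linear":[0.06,-0.03,0],"rotation":[0,0,0]}
  ]
}}

```text
time: 11.23
position: [0.5894, -0.1454, 0.0654]
tool_rot: [0.173, 1.557, -0.151]
ft_force: [0.8, 4.2, -3.3]
grip_width: 0.226
```

```bash
python3 -c "
from ck import *
ck('s11')"
```

```text
TCP [ 0.5894 -0.1454  0.0654] rack x -92.2 left 1.3 yaw -101.82 row z [-0.9999  0.0144  0.0063] F x,left,z -4.25 -0.16 -3.31 T [ 1.03 -0.1   0.  ]
tile rack x 3.2 left 3.1 ang 78.1 [64.9 64.6] z 0.0594
```

Request:
{"op": "play_rows", "data": {
  "targets": [
    {"claw":1,"linear":[0.08,-0.06,-0.02],"rotation":[0.001,0,-0.001]},
    {"claw":1,"linear":[0.08,-0.06,-0.02],"rotation":[0.001,0,-0.001]},
    {"claw":1,"linear":[0.08,-0.06,-0.02],"rotation":[0.001,0,-0.001]},
    {"claw":1,"linear":[0.06,-0.04,0],"rotation":[0,0,0]}
  ]
}}

```text
time: 11.62
position: [0.5894, -0.1461, 0.0594]
tool_rot: [0.175, 1.554, -0.152]
ft_force: [0.9, 6.0, -2.6]
grip_width: 0.229
```

```bash
python3 -c "
from ck import *
ck('s12')
b=cv2.imread('pics/s12.png');cv2.imwrite('pics/c12.png',cv2.resize(b[230:360,140:310],None,fx=4,fy=4,interpolation=cv2.INTER_CUBIC))"
```

```text
TCP [ 0.5894 -0.1461  0.0594] rack x -91.5 left 1.4 yaw -101.94 row z [-0.9998  0.0159  0.0088] F x,left,z -6.08 -0.38 -2.62 T [ 1.28  0.11 -0.05]
tile rack x 4.1 left 0.9 ang 77.5 [65.6 65.5] z 0.0534
```

View pics/c12.png

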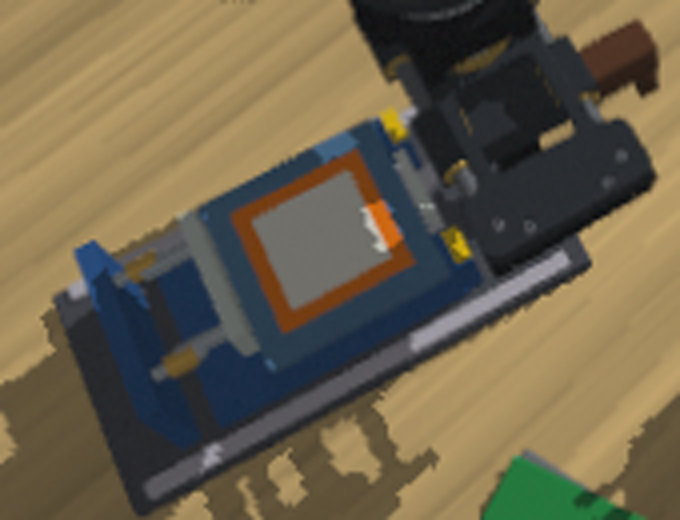

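The picture shows the coaster between the plate at (222,285) and the studs at (392,125) and (457,245), clear ahead of the studs. I'll sink the blade a bit more, then ease back.

Request:
{"op": "play_rows", "data": {
  "targets": [
    {"claw":1,"linear":[0.07,-0.03,-0.03],"rotation":[0.001,0.001,-0.002]},
    {"claw":1,"linear":[0.07,-0.03,-0.03],"rotation":[0.001,0.001,-0.002]},
    {"claw":1,"linear":[0.06,-0.02,0],"rotation":[0,0,0]},
    {"claw":1,"linear":[0,0,0],"rotation":[0,0,0]}
  ]
}}

```text
time: 12.0
position: [0.5893, -0.1462, 0.0546]
tool_rot: [0.173, 1.555, -0.156]
ft_force: [0.6, 4.1, -2.2]
grip_width: 0.227
```

```bash
python3 -c "
from ck import *
ck('s13')"
```

```text
TCP [ 0.5893 -0.1462  0.0546] rack x -91.4 left 1.3 yaw -102.04 row z [-0.9999  0.0115  0.0083] F x,left,z -4.14 -0.31 -2.24 T [ 0.92 -0.06 -0.05]
tile rack x 3.3 left -1.5 ang 77.6 [65.8 65.9] z 0.0486
```

Request:
{"op": "play_rows", "data": {
  "targets": [
    {"claw":1,"linear":[0,0.04,-0.02],"rotation":[0,0,0]},
    {"claw":1,"linear":[0,0.06,-0.02],"rotation":[0,0,0]},
    {"claw":1,"linear":[0,0.08,0],"rotation":[0,0,0]},
    {"claw":1,"linear":[0,0.1,0],"rotation":[0,0,0]},
    {"claw":1,"linear":[0,0.1,0],"rotation":[0,0,0]},
    {"claw":1,"linear":[0,0.05,0],"rotation":[0,0,0]},
    {"claw":1,"linear":[0,0,0],"rotation":[0,0,0]}
  ]
}}

```text
time: 12.63
position: [0.5905, -0.1417, 0.0563]
tool_rot: [0.17, 1.552, -0.166]
ft_force: [0.5, 2.2, -1.2]
grip_width: 0.223
```

```bash
cat >> ck.py <<'E'
def seat(img):
    from lv import ring
    mid=np.array([.5685,-.2352,0]);rx=u(-102.3);l=u(-12.3);b=get_image("scene");cv2.imwrite(f"pics/{img}.png",b);t=mid+[0,0,.058]
    r,_=ring(b,proj("scene",t)[0],"scene",.058);c=np.r_[r[0],0]/1000
    print("seated tile rack x",((c-mid)@rx*1000).round(1),"left",((c-mid)@l*1000).round(1),"ang",round(r[2],1),np.round(r[1],1))
E
python3 -c "
from ck import *
ck();seat('s14')
b=cv2.imread('pics/s14.png');cv2.imwrite('pics/c14.png',cv2.resize(b[230:360,140:310],None,fx=4,fy=4,interpolation=cv2.INTER_CUBIC))"
```

```text
TCP [ 0.5905 -0.1417  0.0563] rack x -96.0 left 1.5 yaw -102.27 row z [-0.9999  0.0038  0.0119] F x,left,z -2.27 0.06 -1.22 T [0.49 0.05 0.  ]
seated tile rack x -0.2 left 2.6 ang 78.0 [65.2 64.8]
```

View pics/c14.png

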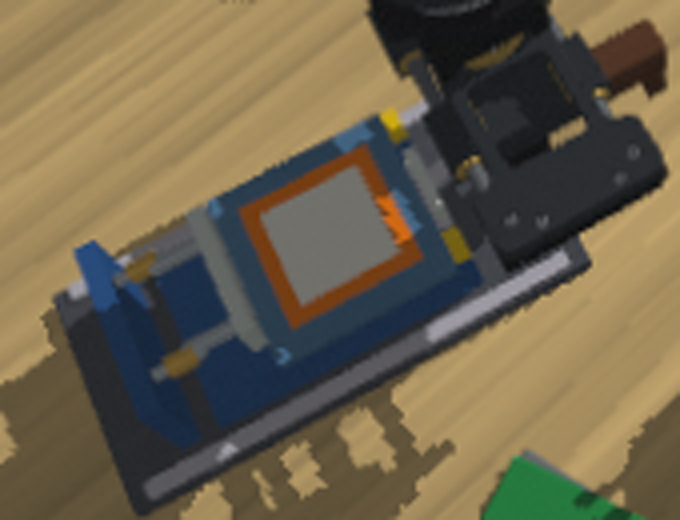

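The coaster has followed back to the studs at (392,125) and (458,245) and is seated. I'll draw the paddle straight out.

Request:
{"op": "play_rows", "data": {
  "targets": [
    {"claw":1,"linear":[0.03,0.05,-0.02],"rotation":[0,0.001,0.001]},
    {"claw":1,"linear":[0.03,0.1,-0.02],"rotation":[0,0.001,0.001]},
    {"claw":1,"linear":[0.02,0.2,-0.01],"rotation":[0,0.001,0.001]},
    {"claw":1,"linear":[0,0.3,0],"rotation":[0,0,0]},
    {"claw":1,"linear":[0,0.3,0],"rotation":[0,0,0]},
    {"claw":1,"linear":[0,0.2,0],"rotation":[0,0,0]},
    {"claw":1,"linear":[0,0.1,0],"rotation":[0,0,0]}
  ]
}}

```text
time: 13.27
position: [0.596, -0.1111, 0.0545]
tool_rot: [0.174, 1.556, -0.166]
ft_force: [-0.4, 0.6, -2.3]
grip_width: 0.226
```

```bash
python3 -c "
from ck import *
ck();seat('s15')"
```

```text
TCP [ 0.596  -0.1111  0.0545] rack x -127.1 left 0.4 yaw -102.42 row z [-1.      0.006   0.0074] F x,left,z -0.51 -0.47 -2.3 T [-0.05  0.08 -0.04]
seated tile rack x -0.1 left 2.7 ang 77.8 [65.1 64.7]
```

Request:
{"op": "play_rows", "data": {
  "targets": [
    {"claw":1,"linear":[0,0.2,0],"rotation":[0,0,0]},
    {"claw":1,"linear":[0,0.35,0],"rotation":[0,0,0]},
    {"claw":1,"linear":[0,0.4,0],"rotation":[0,0,0]},
    {"claw":1,"linear":[0,0.4,0],"rotation":[0,0,0]},
    {"claw":1,"linear":[0,0.4,0],"rotation":[0,0,0]},
    {"claw":1,"linear":[0,0.4,0],"rotation":[0,0,0]},
    {"claw":1,"linear":[0,0.4,0],"rotation":[0,0,0]},
    {"claw":1,"linear":[0,0.4,0],"rotation":[0,0,0]},
    {"claw":1,"linear":[0,0.3,0],"rotation":[0,0,0]},
    {"claw":1,"linear":[0,0.1,0],"rotation":[0,0,0]}
  ]
}}

```text
time: 14.15
position: [0.6161, -0.0179, 0.055]
tool_rot: [0.173, 1.556, -0.163]
ft_force: [0.3, 0.4, -1.7]
grip_width: 0.223
```

```bash
python3 -c "
from ck import *
ck();seat('s16');plan([.54,.13,.056],-90,10,prof=[.4,.8,1,1,1,1,1,1,.6,.3])"
```

```text
TCP [ 0.6161 -0.0179  0.055 ] rack x -222.4 left 0.2 yaw -102.25 row z [-0.9999  0.0071  0.0074] F x,left,z -0.42 0.23 -1.74 T [-0.07  0.08 -0.01]
seated tile rack x -0.1 left 2.6 ang 77.3 [65.3 64.7]
from [ 0.6162 -0.0176  0.055 ] D mm [-76.2 147.6   1. ] turn [-0.38  0.46 12.21]
[[-0.0, 0.25, -0.21], [-0.0067, 0.0003, -0.0002]]
[[-0.0, 0.51, -0.41], [-0.0134, 0.0005, -0.0004]]
[[-0.0, 0.65, -0.5], [-0.0167, 0.0006, -0.0005]]
[[-0.0, 0.66, -0.48], [-0.0167, 0.0006, -0.0005]]
[[-0.0, 0.67, -0.47], [-0.0167, 0.0006, -0.0005]]
[[-0.0, 0.69, -0.45], [-0.0167, 0.0006, -0.0005]]
[[-0.0, 0.7, -0.43], [-0.0167, 0.0006, -0.0005]]
[[-0.0, 0.71, -0.41], [-0.0167, 0.0006, -0.0005]]
[[-0.0, 0.43, -0.24], [-0.01, 0.0004, -0.0003]]
[[-0.0, 0.22, -0.11], [-0.005, 0.0002, -0.0002]]
```

Request:
{"op": "play_rows", "data": {
  "targets": [
    {"claw":1,"linear":[0,0.25,-0.2],"rotation":[-0.007,0,0]},
    {"claw":1,"linear":[0,0.5,-0.4],"rotation":[-0.013,0,0]},
    {"claw":1,"linear":[0,0.6,-0.45],"rotation":[-0.015,0,0]},
    {"claw":1,"linear":[0,0.6,-0.45],"rotation":[-0.015,0,0]},
    {"claw":1,"linear":[0,0.6,-0.43],"rotation":[-0.015,0,0]},
    {"claw":1,"linear":[0,0.6,-0.42],"rotation":[-0.015,0,0]},
    {"claw":1,"linear":[0,0.6,-0.4],"rotation":[-0.015,0,0]},
    {"claw":1,"linear":[0,0.6,-0.4],"rotation":[-0.015,0,0]},
    {"claw":1,"linear":[0,0.4,-0.24],"rotation":[-0.01,0,0]},
    {"claw":1,"linear":[0,0.2,-0.1],"rotation":[-0.005,0,0]}
  ]
}}

```text
time: 15.03
position: [0.5351, 0.1219, 0.0544]
tool_rot: [0.007, 1.565, -0.002]
ft_force: [0.1, 0.2, -1.9]
grip_width: 0.223
```

```bash
python3 -c "
from ck import *
ck()"
```

```text
TCP [0.5351 0.1219 0.0544] rack x -341.8 left -108.7 yaw -90.33 row z [-1.      0.0037  0.0058] F x,left,z -0.17 0.06 -1.86 T [-0.14  0.    0.04]
```

Request:
{"op": "play_rows", "data": {
  "targets": [
    {"claw":1,"linear":[0.1,0,0],"rotation":[0,0,0.001]},
    {"claw":1,"linear":[0.2,0,0],"rotation":[0,0,0.001]},
    {"claw":1,"linear":[0.25,0,0],"rotation":[0,0,0.001]},
    {"claw":1,"linear":[0.25,0,0],"rotation":[0,0,0.001]},
    {"claw":1,"linear":[0.2,0,0],"rotation":[0,0,0]},
    {"claw":1,"linear":[0.15,0,0],"rotation":[0,0,0]},
    {"claw":1,"linear":[0.08,0,0],"rotation":[0,0,0]},
    {"claw":1,"linear":[0,0,0],"rotation":[0,0,0]}
  ]
}}

```text
time: 15.7
position: [0.5357, 0.1183, 0.0196]
tool_rot: [0.014, 1.565, -0.002]
ft_force: [-0.1, -0.1, -0.6]
grip_width: 0.227
```

```bash
python3 -c "
from ck import *
ck()"
```

```text
TCP [0.5357 0.1183 0.0196] rack x -338.4 left -107.3 yaw -90.6 row z [-1.      0.0079  0.0057] F x,left,z 0.17 -0.1 -0.55 T [-0.09  0.08  0.03]
```

Request:
{"op": "play_rows", "data": {
  "targets": [
    {"claw":1,"linear":[0.05,0,0],"rotation":[0,0,0]},
    {"claw":1,"linear":[0.04,0,0],"rotation":[0,0,0]},
    {"claw":1,"linear":[0,0,0],"rotation":[0,0,0]}
  ]
}}

```text
time: 15.95
position: [0.5363, 0.1178, 0.0185]
tool_rot: [0.016, 1.565, -0.003]
ft_force: [0.5, 0.6, -1.7]
grip_width: 0.224
```

Request:
{"op": "play_rows", "data": {
  "targets": [
    {"claw":0.7,"linear":[0,0,0],"rotation":[0,0,0]},
    {"claw":0.6,"linear":[0,0,0],"rotation":[0,0,0]},
    {"claw":0.5,"linear":[0,0,0],"rotation":[0,0,0]},
    {"claw":0.4,"linear":[0,0,0],"rotation":[0,0,0]},
    {"claw":0.3,"linear":[0,0,0],"rotation":[0,0,0]},
    {"claw":0.3,"linear":[0,0,0],"rotation":[0,0,0]},
    {"claw":0.3,"linear":[0,0,0],"rotation":[0,0,0]}
  ]
}}

```text
time: 16.53
position: [0.5384, 0.1185, 0.0201]
tool_rot: [0.017, 1.561, -0.001]
ft_force: [-0.2, 0.6, 0.6]
grip_width: 0.649
```

Request:
{"op": "play_rows", "data": {
  "targets": [
    {"claw":0.3,"linear":[-0.1,0,0],"rotation":[0,0,0]},
    {"claw":0.3,"linear":[-0.3,0,0],"rotation":[0,0,0]},
    {"claw":0.3,"linear":[-0.5,0,0],"rotation":[0,0,0]},
    {"claw":0.3,"linear":[-0.8,0,0],"rotation":[0,0,0]},
    {"claw":0.3,"linear":[-0.8,0,0],"rotation":[0,0,0]},
    {"claw":0.3,"linear":[-0.8,0,0],"rotation":[0,0,0]},
    {"claw":0.3,"linear":[-0.8,0,0],"rotation":[0,0,0]},
    {"claw":0.3,"linear":[-0.8,0,0],"rotation":[0,0,0]},
    {"claw":0.3,"linear":[-0.4,0,0],"rotation":[0,0,0]},
    {"claw":0.3,"linear":[0,0,0],"rotation":[0,0,0]}
  ]
}}

```text
time: 17.37
position: [0.5361, 0.1162, 0.1618]
tool_rot: [0.017, 1.562, -0.003]
ft_force: [0.7, 0.6, -0.2]
grip_width: 0.704
```

```bash
python3 -c "
from ck import *
ck();seat('s20');a=get_image('top');cv2.imwrite('pics/t20.png',a)
b=cv2.imread('pics/s20.png');cv2.imwrite('pics/c20.png',np.hstack([cv2.resize(b[230:360,140:300],None,fx=3,fy=3,interpolation=cv2.INTER_CUBIC),cv2.resize(b[90:220,280:380],None,fx=3,fy=3,interpolation=cv2.INTER_CUBIC)]))"
```

```text
TCP [0.5361 0.1162 0.1618] rack x -336.4 left -106.5 yaw -90.73 row z [-0.9999  0.0089  0.0085] F x,left,z -0.71 0.52 -0.23 T [-0.1   0.01  0.01]
seated tile rack x -0.2 left 2.9 ang 77.1 [65.3 65.3]
```

View pics/c20.png

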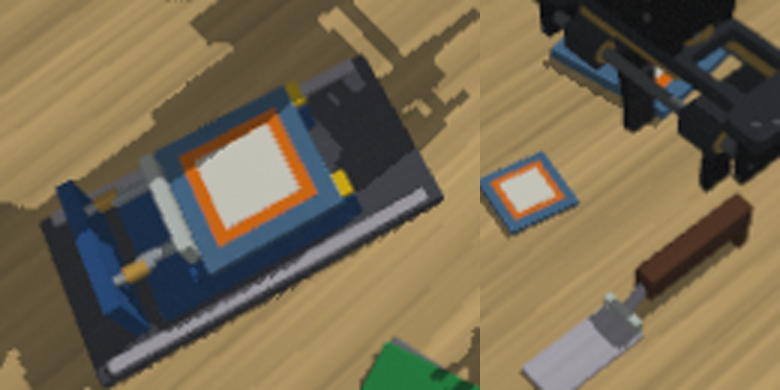

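The coaster lies between the plate at (175,215) and the studs at (297,95) and (343,182). The paddle lies free on the bench. One last check of the coaster's height from two views, and that the bystanders have not moved.

```bash
python3 - <<'E'
from lv import *
a=cv2.imread("pics/t20.png");b=cv2.imread("pics/s20.png");t=np.array([.5685,-.2352,.058])
ra,A=ring(a,proj("top",t)[0],"top",.058);rb,B=ring(b,proj("scene",t)[0],"scene",.058);o=[]
for q in A:
    w=B[np.linalg.norm(B-q,axis=1).argmin()];P,ms=tri(proj("top",q)[0],proj("scene",w)[0]);o.append(P);print(P.round(4),ms.round(4))
print(np.mean(o,0).round(4),ra,rb)
a0=cv2.imread("pics/top0.png");d=cv2.absdiff(a0,a).max(2)
for n,(x0,y0,x1,y1) in dict(pot=(228,95,280,155),cup=(330,105,368,150),stack=(390,118,438,164),tray=(350,258,396,304)).items(): print(n,(d[y0:y1,x0:x1]>40).sum())
E
```

```text
[ 0.533  -0.2601  0.0594] 0.0001
[ 0.5951 -0.2746  0.0558] 0.0003
[ 0.6091 -0.2118  0.0557] 0.0021
[ 0.547  -0.1976  0.0593] 0.0022
[ 0.5711 -0.236   0.0576] ((570.7632446289062, -236.38584899902344), (62.97929382324219, 63.080787658691406), 77.58557891845703) ((571.4043579101562, -235.5895233154297), (65.3188247680664, 65.2503433227539), 77.08023071289062)
pot 0
cup 0
stack 0
tray 17
```

```bash
python3 -c "
from h import *
print(get_state()['time']);print(close_job())"
```

```text
17.4667
the job is handed in; nothing more can be done
None
```

I carried the coaster level on the paddle to the stand and pushed it against the plate with about 5 to 6 N. I then lowered it behind the studs, drew the paddle out, laid it on the bench, released it and lifted the gripper clear. The job was handed in at 17.5 s; no verdict is reported.

**Coaster position:** The last pictures show it between the studs and the plate. Its centre is within about 1 mm of the expected seat along x and 3 mm off the centre line, and it is square within about 1 degree. Its top measured 57.6 mm up, against 58 mm expected.

**Flatness:** This check disagreed. The two-view measurement showed about 3 degrees of sideways roll, where the limit is 0.05 rad (2.9 degrees). The same method gave about 2 degrees for the coaster while it still lay on the paddle on the bench, so I put most of it down to camera calibration. I could not confirm flatness any more closely than that.

**Spring and paddle:** I judged the plate's final press-back only from the coaster's position and did not measure it directly. The paddle lies free on its blade and foot by eye; I did not measure its tilt.

**Bystanders:** The pot, cup and coaster stack look unchanged in the top view. The tray differed in 17 pixels, probably a shadow, which I did not check further.

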